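# Pack the finishing kit into the bench caddy

### The arm

A 6-joint arm with a two-finger parallel gripper is mounted at the origin on the work surface. World frame = base frame: x ahead of the robot, y to its left, z up, the work surface at z = 0. Lengths are in mm, angles in degrees, forces in N, time in s.
With the tool pointing down it reaches from about 325 to 900 mm from the base axis. Payload 6.1 kg.
Tool frame: the origin (TCP) lies at the very end of the fingers, on their centre line; the grasp point (between the pads) lies 19 mm behind it; z points along the fingers, y is the line along which they close (so a half turn about z gives the same grasp; the last joint's range is limited). The gripper opens to 85 mm and grips with 20 to 120 N. Pads are 22 mm wide; open, the fingers measure 114 mm over their backs; the gripper's body (76 mm by 85 mm) begins 54 mm behind the grasp point. The pads swing forward as they close: fully open they stand 13 mm farther back than shut.
Start: joints at [-76.095, 12.628, 87.462, -0, 79.91, -7.225], TCP at [225.303, -582.97, 231.3] pointing down, gripper open.
Joint ranges: [-170.65, 170.65], [-52.31, 119.04], [5.05, 147.46], [-71.25, 251.25], [11.57, 151.72], [-153.62, 153.62]. Speed limits (degrees/s): [147.25, 147.25, 172.46, 180, 180, 180].

### API

Orientations are given as [roll, pitch, yaw] about the fixed x, y, z axes, in that order (R = Rz(yaw) Ry(pitch) Rx(roll)).
In Python, from cell import sensors, viewer, ticket gives the robot as it stands.
- The arm moves only by the tool apply_moves, never from a script. Its argument "motion" is text: rows parted by semicolons, each of 4 numbers parted by spaces: the shift along the tool's x, y, z each as a share of 0.2 m, from -1 to 1, then the turn about the tool's z as a share of pi/2 rad, from -1 to 1. A call has 1 to 12 rows; each row is the pose to reach, as a shift and turn from the pose commanded when the call began, along the tool's axes at that moment; what a row does not reach only later rows make up. A row lasts 1/10 s, in which the tool goes at most 50 mm and 8.59 degrees, less where a joint would pass 70% of its speed; a pose out of reach is approached as far as the arm can. A call with a number of a shift or a turn outside -1 to 1 is refused whole. A call with a gripper value outside its range is refused whole. "fingers" is the opening, from 0 (shut) to 1 (fully open), set as the call begins (left out, the last holds). The fingers move at their own pace and stop on an object; "grip_force" is the grip in N (left out, the last holds). Time passes only in rows, so rows that repeat a pose let the fingers close. It gives the time, the measured TCP pose, the force, the opening and the grip force at its end, in the units of the state.
- sensors.state(): the state, without advancing time (a new reading comes with each control period).
- viewer.camera(name): name is "scene" or "top" or "wrist"; returns a dict with "image" (480x640x3 uint8, red, green, blue), "vertical_fov" (degrees; the focal length in pixels is half the picture's height over the tangent of half this angle, whatever the lens; pixels are square), "cx", "cy" (the principal point, pixels), "pose" (4x4, takes a point from camera to world coordinates); the wrist camera has in their place "mount" (4x4, takes a point from camera to tool coordinates, whose origin is the TCP and whose axes are the flange's). Camera axes: x right, y down, z forward; pixel columns grow to the right and rows downward; lengths in mm; the calibration is good to about 2 mm. A picture is of the moment at which its call begins: read the wrist's pose just before it. There is no depth.
- ticket.finish_job(): hands the job in; it is judged then, once.
The state is a dict: "time_s": time; "q": joint angles; "dq": joint speeds; "effort": joint torques, N m; "tcp_pos": TCP position; "ee_rot": TCP orientation; "ft_force": force on the tool from outside, world axes, zero at the start; "moment": the same for the moment, N m; "width": opening from 0.0 (shut) to 1.0 (fully open); "grasp_force": force on a finger pad.
Only numpy, scipy, OpenCV 4.12 (cv2) and the standard library are available. Lean on these libraries where they do the work, as an engineer would, in place of code of your own. Each camera call takes 0.05 s, during which the arm holds its last target. There are 200 camera calls.

### The job

Pack the three finishing tools into the caddy, each upright on the floor of the insert made to its shape: the cork-soled sanding block into the long tray, the little wooden plane into the short tray, the sanding drum into the round tray. The block is still held in the gluing jig by a sprung finger: swing the finger up and over, past upright, before you move the block. Leave the plain offcut, the drilled jaw pad and the tape roll where they lie.

Things in the scene. Friction and masses are not known exactly. Their poses are not given: they have to be found in the camera images.
- sanding_block: Sanding block 110 x 45 x 45 mm: pale wood on a 12 mm brown cork sole, top 7 mm stepped in to 37 mm wide. Starts in the grey jig, on its 12 mm plate, between 8 mm high strips; the finger's foot holds its top 40 mm from its centre. Origin: centre of underside; x along the length, y across, z up. 100 to 200 g.
- plane: Small dark wooden hand plane, body 80 x 36 x 40 mm, with a steel iron (22 mm wide, leaning) and a small brass knob standing up to 19 mm out of its top, on the centre line. Lies upright on the bench. Origin: centre of the underside; x along the 80 mm length, y across, z up. 150 to 310 g.
- drum: Sanding drum: red-brown upright cylinder, 50 mm diameter, 40 mm high, with a steel washer and nut on top and an 8 mm steel shank standing to 67 mm above the underside. Stands on the bench, shank up. Origin: centre of the underside; z up along the axis.
- long_tray: Long pale wooden insert of the dark caddy: outside 138 x 74, inside 130 x 66, walls 18 high, floor 4 mm thick. Fixed. Origin: centre of the underside, 6 mm above the bench (floor 4 mm and rim 18 mm above origin); x along the length. The 3 inserts stand side by side in any order, 95 mm apart along their y. For the sanding block.
- short_tray: Short rectangular pale wooden insert of the caddy: outside 108 x 64 mm, inside 100 x 56 mm, walls 18 mm high, floor 4 mm thick. Fixed. Origin: centre of the underside, 6 mm above the bench; x along the 108 mm length. For the plane.
- round_tray: Round pale wooden insert of the caddy: outside diameter 80 mm, inside 72 mm, wall 18 mm high, floor 4 mm thick. Fixed. Origin: centre of the underside, 6 mm above the bench. For the drum.
- finger_bar (a point): Middle of the free part (24 mm either way) of the finger's black 10 mm grip bar, 87 mm above the bench when down. Bar and pivot lie along x; pivot is 55 mm along +y and 22 mm along -z from here. Axes turn with the finger: z leans from upright to +y as it swings up and over, 2.0 rad in all. Light spring, stiff pivot: 1 to 2 N moves it, it stays where left, clear of the block past upright (1.6 rad).
- offcut: Look-alike of the sanding block, to be left: plain light plywood-coloured offcut, 110 x 45 x 45 mm, square edges, no cork. Origin: centre of the underside; x along the length.
- jaw: Look-alike of the plane, to be left: plain dark wooden jaw pad, 80 x 36 x 40 mm, with two black screw holes in its top and nothing standing out. Origin: centre of the underside; x along the length.
- tape: Look-alike of the drum, to be left: off-white roll of paper tape standing on end, 50 mm diameter, 40 mm high, with an open 32 mm hole and no shank. Origin: centre of the underside.
Things that resemble listed ones, but are neither listed nor needed, are in the scene too. There is more than one size of the part that bears finger_bar; the job needs the smaller.

How it is judged (in metres and radians):
On the way:
1. the hold-down finger is swung up at least 1.2 rad while the sanding block still lies in the jig (within 20 mm of its start) (angle between finger_bar's own z axis and vertical above 1.2 rad and distance of sanding_block from where it was at the start of the episode below 0.02 m), for 0.2 s.
At the end, for the whole second after the job is handed in: Block in the long tray, plane in the short, drum in the round: each origin within 18 mm horizontally of its tray's, on the tray floor (0 to 9 mm above the tray's origin), upright within 0.12 rad, at rest; offcut, jaw pad and tape roll within 25 mm of their starts (horizontal distance between sanding_block and long_tray below 0.018 m and z of sanding_block in the frame of long_tray between 0 and 0.009 m and angle between each of sanding_block, plane, drum's own z axis and vertical below 0.12 rad and linear speed of each of sanding_block, plane, drum below 0.02 m/s and horizontal distance between plane and short_tray below 0.018 m and z of plane in the frame of short_tray between 0 and 0.009 m and horizontal distance between drum and round_tray below 0.018 m and z of drum in the frame of round_tray between 0 and 0.009 m and distance of each of offcut, jaw, tape from where it was at the start of the episode below 0.025 m); the robot touches nothing.
It fails at once if the plain offcut is shifted by more than 25 mm (distance of offcut from where it was at the start of the episode above 0.025 m).
It fails at once if the jaw pad is shifted by more than 25 mm (distance of jaw from where it was at the start of the episode above 0.025 m).
It fails at once if the tape roll is shifted by more than 25 mm (distance of tape from where it was at the start of the episode above 0.025 m).
It also fails if it takes over 106 s, if anything falls off the work surface, if the arm or the gripper's body presses on something with over 40 N, if the wrist force passes 120 N, or if a joint passes its speed limit or range.

## Working session

There is one attempt and no reset: what is moved stays moved. The work goes in short steps, Python scripts to look and compute and a tool call to move; the robot and the scene stay as the last step left them, time stands still between calls to the robot, and variables do not carry over. Pictures are saved under pics/ and viewed, at most 16 in all, crops included, and the job is handed in when it is done.

Besides the shell and the picture viewer there is one more tool, called after "Request:" by a JSON object that holds its "name" and its "arguments", one argument or row to a line. apply_moves: Moves the arm, as the interface text tells. Shift numbers are shares of 0.2 m and turn numbers shares of pi/2 rad, none past 1 either way. Its arguments: {"type":"object","properties":{"motion":{"type":"string"},"fingers":{"type":"number"},"grip_force":{"type":"number"}},"required":["motion"]}

```bash
mkdir -p pics; ls; python3 - <<'E'
from cell import sensors, viewer
import cv2,json
print(sensors.state())
for n in("scene","top"):
    c=viewer.camera(n); cv2.imwrite(f"pics/{n}0.png",c["image"][:,:,::-1])
    print(n,c["vertical_fov"],c["cx"],c["cy"],c["pose"])
c=viewer.camera("wrist");print(c["mount"],c["vertical_fov"],c["cx"],c["cy"])
cv2.imwrite("pics/wrist0.png",c["image"][:,:,::-1])
E
```

```text
pics
{'time_s': 0.0, 'q': array([-7.60957607e+01,  1.26741407e+01,  8.75288159e+01,  2.76237333e-05,
        7.99092495e+01, -7.22520569e+00]), 'dq': array([-0.00769261, -0.02516615, -0.04902252, -0.10862692, -0.07186243,
        0.06142745]), 'effort': array([ 3.06628217e-04, -4.96893311e+01, -3.89392912e+01, -5.01585248e-05,
        1.11116795e-02, -1.28027014e-05]), 'tcp_pos': array([ 225.14135419, -582.37345495,  230.18295816]), 'ee_rot': array([-1.79888688e+02, -1.41390915e-02,  2.11294264e+01]), 'ft_force': array([-0.4995417 , -0.50713936,  0.04150852]), 'moment': array([ 0.02293741, -0.00489087, -0.01086797]), 'grasp_force': 0.0, 'width': 1.0011601729642599}
scene 46.96110902996914 326.13169267453605 240.25532915951163 [[ 4.01565907e-02  7.33769052e-01 -6.78211196e-01  1.29766492e+03]
 [ 9.99023554e-01 -4.19989457e-02  1.37123265e-02 -3.15641190e+01]
 [-1.84224745e-02 -6.78099600e-01 -7.34739100e-01  1.02375090e+03]
 [ 0.00000000e+00  0.00000000e+00  0.00000000e+00  1.00000000e+00]]
top 57.494408744749855 324.1971908414651 237.6600154662536 [[ 2.75095832e-02 -9.98502227e-01  4.72919217e-02  3.57420232e+02]
 [-9.99559650e-01 -2.80035205e-02 -9.81368944e-03 -1.76623350e+00]
 [ 1.11233311e-02 -4.70011262e-02 -9.98832902e-01  9.46767012e+02]
 [ 0.00000000e+00  0.00000000e+00  0.00000000e+00  1.00000000e+00]]
[[-1.26143717e-04 -9.49828924e-01 -3.12769883e-01  7.98509935e+01]
 [ 9.99999799e-01  7.44022209e-05 -6.29258390e-04 -2.94706998e-01]
 [ 6.20958593e-04 -3.12769900e-01  9.49828724e-01 -1.42103756e+02]
 [ 0.00000000e+00  0.00000000e+00  0.00000000e+00  1.00000000e+00]] 70.04251336004673 318.8145564449895 243.27754484041742
```

View pics/top0.png

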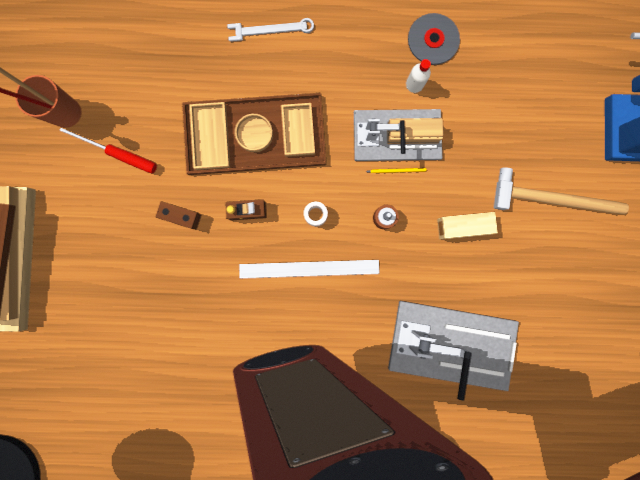

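View pics/scene0.png

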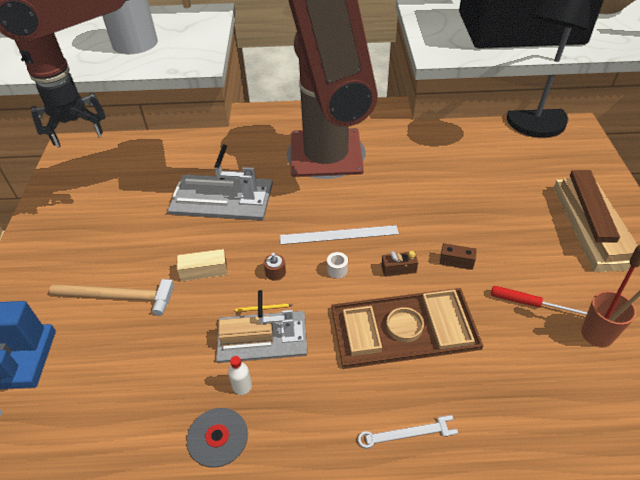

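Candidates, in top-view pixels:
- **Jig and finger:** the small jig (398,135) holds the block. The larger, empty one at (455,345) is a decoy.
- **Block:** the sanding block is the one in the jig at (420,132). The plain one at (469,226) is the offcut.
- **Plane:** (246,209) has a brass knob and an iron. The one at (180,215) has two holes, so it is the jaw pad.
- **Drum:** (386,216) has a shank. The white ring at (315,213) is the tape.
- **Trays:** long at (209,135), round at (254,133), short at (298,130).

I'll confirm these in one enlarged crop.

```bash
cat > h.py <<'E'
import numpy as np, cv2
from cell import sensors, viewer
from scipy.spatial.transform import Rotation as R
def ray(c,u,v,P):
    f=240/np.tan(np.radians(c["vertical_fov"]/2))
    d=P[:3,:3]@np.array([(u-c["cx"])/f,(v-c["cy"])/f,1]); return P[:3,3],d
def on(c,u,v,z,P=None):
    o,d=ray(c,u,v,c["pose"] if P is None else P); return (o+d*(z-o[2])/d[2])[:3].round(1)
def two(a,b):
    A=[];y=[]
    for o,d in(a,b):
        d=d/np.linalg.norm(d);M=np.eye(3)-np.outer(d,d);A.append(M);y.append(M@o)
    return np.linalg.lstsq(np.vstack(A),np.hstack(y),rcond=None)[0]
def wrist():
    s=sensors.state();c=viewer.camera("wrist");T=np.eye(4)
    T[:3,:3]=R.from_euler("xyz",s["ee_rot"],degrees=True).as_matrix();T[:3,3]=s["tcp_pos"]
    return c,T@c["mount"]
def togo(p):
    "shift in tool axes, shares of 0.2 m"
    s=sensors.state();M=R.from_euler("xyz",s["ee_rot"],degrees=True).as_matrix()
    return (M.T@(np.array(p)-s["tcp_pos"])/200).round(3)
E
python3 - <<'E'
import cv2,numpy as np
a=cv2.imread("pics/top0.png")[85:245,150:510]; b=cv2.imread("pics/scene0.png")[235:375,160:500]
a=cv2.resize(a,None,fx=2.2,fy=2.2,interpolation=3);cv2.imwrite("pics/c1.png",a)
b=cv2.resize(b,None,fx=2.3,fy=2.3,interpolation=3);cv2.imwrite("pics/c2.png",b)
E
```

```text
(no output)
```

View pics/c1.png

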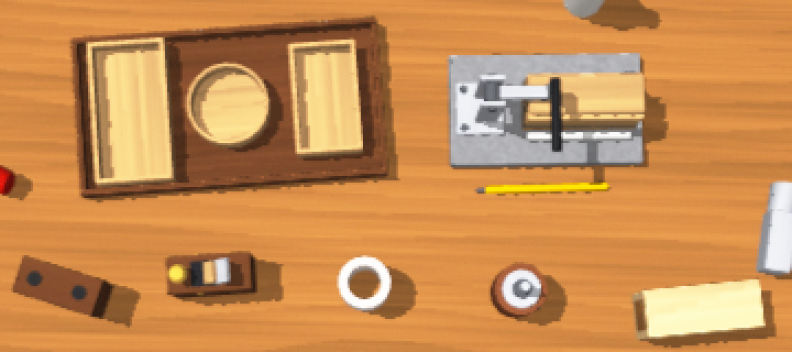

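View pics/c2.png

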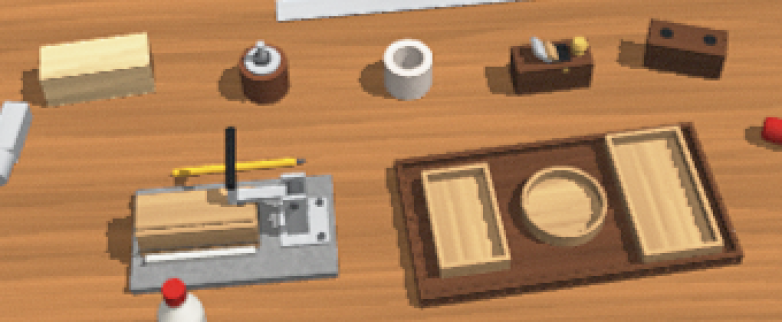

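The crop confirms every choice: the plane shows its knob and iron, the drum its shank, and the block its stepped top under the finger bar. Next I'll measure them with masks.

```bash
cat > m.py <<'E'
from h import *
c=viewer.camera("top");im=c["image"][:,:,::-1].copy();hsv=cv2.cvtColor(im,cv2.COLOR_BGR2HSV)
big=cv2.resize(im[85:245,150:510],None,fx=2.2,fy=2.2,interpolation=3)
def rect(name,box,lo,hi,z):
    x0,y0,x1,y1=box
    m=np.zeros(im.shape[:2],np.uint8);m[y0:y1,x0:x1]=cv2.inRange(hsv[y0:y1,x0:x1],np.array(lo),np.array(hi))
    cs,_=cv2.findContours(m,cv2.RETR_EXTERNAL,cv2.CHAIN_APPROX_NONE)
    k=max(cs,key=cv2.contourArea);r=cv2.minAreaRect(k);b=cv2.boxPoints(r)
    cen=on(c,*r[0],z);w=np.array([on(c,*p,z) for p in b]);e=w[1]-w[0];g=w[2]-w[1]
    l=e if np.linalg.norm(e)>np.linalg.norm(g) else g
    print(name,np.round(r[0],1),cen,"size",np.round([np.linalg.norm(e),np.linalg.norm(g)],1),"long axis deg",round(np.degrees(np.arctan2(l[1],l[0]))%180,1))
    cv2.polylines(big,[((b-[150,85])*2.2).astype(int)],True,(255,0,0),1)
pale=((10,40,120),(35,175,255))
rect("long",(184,98,229,175),*pale,15)
rect("round",(231,110,276,158),*pale,15)
rect("short",(278,100,318,160),*pale,15)
rect("plane",(222,195,266,224),(0,0,0),(180,255,115),20)
rect("jaw",(150,195,213,235),(0,0,0),(180,255,115),20)
rect("drum",(370,200,400,232),(0,60,0),(11,255,190),20)
rect("block",(388,114,445,150),(12,60,80),(35,190,255),34)
rect("bar",(385,115,415,160),(0,0,0),(180,255,50),87)
rect("jigplate",(345,105,448,164),(0,0,70),(180,50,200),6)
cv2.imwrite("pics/m1.png",big)
for n,p in dict(block=(395,132),tray=(209,135),bench=(340,190),drum=(378,216),shadow=(262,213),cork=(440,137)).items(): print(n,hsv[p[1],p[0]])
E
python3 m.py
```

```text
long [206. 136.] [613.1 249.   15. ] size [ 94.7 165.4] long axis deg 2.1
round [253.5 133.5] [621.6 147.4  15. ] size [ 92.5 102.5] long axis deg 1.9
short [297.5 129.5] [633.3  53.   15. ] size [ 84.2 129. ] long axis deg 1.6
plane [249.  216.3] [442.1 149.9  20. ] size [87.2 33.8] long axis deg 117.2
jaw [196. 221.] [429.  261.5  20. ] size [34.8 12.1] long axis deg 164.0
drum [385.5 216.5] [ 450.  -140.1   20. ] size [53.4 49.1] long axis deg 91.6
block [416.  131.5] [ 631.1 -198.9   34. ] size [119.1  75.1] long axis deg 91.8
bar [402.1 136.5] [ 604.2 -160.    87. ] size [ 7.  62.7] long axis deg 3.4
jigplate [397.5 134.6] [ 631.3 -164.5    6. ] size [190.6 111.2] long axis deg 92.6
block [ 19 118 246]
tray [ 21 114 249]
bench [ 16 168 234]
drum [  3  26 218]
shadow [ 11 163 136]
cork [ 22 113 250]
```

View pics/m1.png

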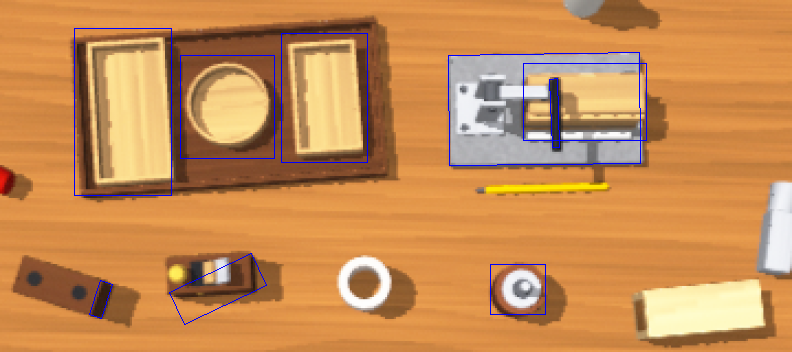

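```bash
python3 - <<'E'
import re
s=open("m.py").read()
s=s.replace("pale=((10,40,120),(35,175,255))","pale=((16,40,150),(35,150,255))").replace('"plane",(222,195,266,224),(0,0,0),(180,255,115)','"plane",(222,195,266,224),(0,0,0),(10,255,125)').replace("m1.png","m2.png")
s=s.replace('(12,60,80),(35,190,255),34','(16,60,80),(35,150,255),46')
s+='''
for n,p in dict(plane=[(165,255),(252,253),(255,293),(168,298)],longin=[(86,41),(164,38),(173,180),(97,186)],short=[(288,43),(355,39),(363,153),(294,158)],round=[(187,104),(270,104),(228,62),(228,146)]).items():
    q=np.array(p)/2.2+[150,85]; print(n,[on(c,*a,20 if n=="plane" else 15)[:2].tolist() for a in q], on(c,*q.mean(0),20 if n=="plane" else 15))
for p in ((522,73),(645,75),(645,118),(525,123)):
    print("block corner",p,on(c,p[0]/2.2+150,p[1]/2.2+85,50))
'''
open("m.py","w").write(s)
E
python3 m.py
```

```text
long [208.4 135.1] [615.2 244.   15. ] size [ 76.6 141. ] long axis deg 5.9
round [253. 132.] [624.9 148.6  15. ] size [77.5 78.5] long axis deg 1.9
short [297.5 128.7] [635.1  53.1  15. ] size [ 64.3 110.6] long axis deg 6.0
plane [239.5 205.5] [464.6 170.8  20. ] size [14.8 10.6] long axis deg 91.5
jaw [196. 221.] [429.  261.5  20. ] size [34.8 12.1] long axis deg 164.0
drum [385.5 216.5] [ 450.  -140.1   20. ] size [53.4 49.1] long axis deg 91.6
block [415.5 130.5] [ 629.6 -195.2   46. ] size [111.3  53. ] long axis deg 91.8
bar [402.1 136.5] [ 604.2 -160.    87. ] size [ 7.  62.7] long axis deg 3.4
jigplate [397.5 134.6] [ 631.3 -164.5    6. ] size [190.6 111.2] long axis deg 92.6
block [ 20 119 246]
tray [ 21 113 249]
bench [ 16 169 235]
drum [  1  25 216]
shadow [ 11 168 135]
cork [ 22 112 250]
plane [[473.5, 201.9], [477.9, 118.1], [439.2, 113.9], [432.0, 197.4]] [455.6 157.9  20. ]
longin [[682.5, 288.2], [687.9, 212.1], [547.7, 198.0], [539.7, 271.5]] [614.2 242.5  15. ]
short [[686.7, 90.5], [692.8, 24.9], [579.9, 13.8], [572.9, 81.0]] [632.9  52.5  15. ]
round [[623.1, 187.2], [625.6, 106.1], [666.0, 148.6], [582.8, 145.7]] [624.3 146.9  15. ]
block corner (522, 73) [ 652.5 -135.    50. ]
block corner (645, 75) [ 654.2 -251.8   50. ]
block corner (645, 118) [ 613.  -252.4   50. ]
block corner (525, 123) [ 604.7 -138.8   50. ]
```

View pics/m2.png

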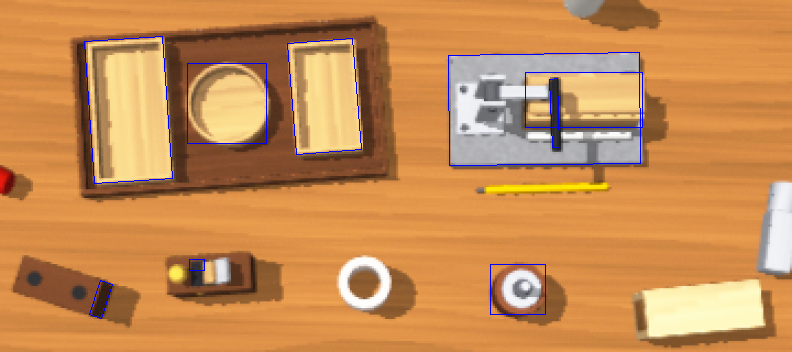

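```bash
python3 -c "
from h import *
print(togo([598,-160,160]))"
```

```text
[ 2.5   -1.299  0.355]
```

Request:
{"name": "apply_moves", "arguments": {
  "motion": "0.9 -0.46 0 0;0.9 -0.46 0 0;0.9 -0.46 0 0;0.9 -0.46 0 0;0.9 -0.46 0 0",
  "fingers": 0.5,
  "grip_force": 20
}}

```text
time_s: 0.75
tcp_pos: [363.5, -428.0, 231.3]
ee_rot: [-179.9, -0.1, 21.4]
ft_force: [-0.7, -0.3, 0.1]
width: 0.501
grasp_force: 0.0
```

Request:
{"name": "apply_moves", "arguments": {
  "motion": "0.9 -0.46 0 0;0.9 -0.46 0 0;0.9 -0.46 0 0;0.9 -0.46 0 0;0.9 -0.46 0 0.2;0.9 -0.46 0 0.2;0.9 -0.46 0 0.2"
}}

```text
time_s: 1.45
tcp_pos: [494.9, -281.6, 231.2]
ee_rot: [180.0, 0.0, 3.1]
ft_force: [-0.2, -0.1, 1.4]
width: 0.497
grasp_force: 0.0
```

```bash
python3 -c "
from h import *
s=sensors.state();print(s['tcp_pos'],s['ee_rot'],s['width'],s['time_s'])
print(togo([598,-160,160]))"
```

```text
[ 494.8806359  -281.63390096  231.17963938] [1.79989418e+02 1.71416549e-02 3.06942685e+00] 0.49651144963245275 1.45
[ 0.548 -0.58   0.356]
```

Request:
{"name": "apply_moves", "arguments": {
  "motion": "0.55 -0.58 0.25 0;0.55 -0.58 0.25 0;0.55 -0.58 0.25 0;0.55 -0.58 0.25 0;0.55 -0.58 0.25 0;0.55 -0.58 0.25 0;0.55 -0.58 0.25 0"
}}

```text
time_s: 2.15
tcp_pos: [597.8, -161.5, 182.0]
ee_rot: [179.9, -0.0, 3.1]
ft_force: [-0.6, 0.4, 0.5]
width: 0.503
grasp_force: 0.0
```

```bash
python3 - <<'E'
from h import *
c,P=wrist();im=c["image"][:,:,::-1].copy();cv2.imwrite("pics/w1.png",im)
hsv=cv2.cvtColor(im,cv2.COLOR_BGR2HSV)
print(sensors.state()["tcp_pos"]);np.save("P1.npy",P)
for p in([598,-160,87],[631,-198,57],[560,-160,87]):
    q=np.linalg.inv(P)@[*p,1];f=240/np.tan(np.radians(c["vertical_fov"]/2));print(p,q[:2]/q[2]*f+[c["cx"],c["cy"]])
E
```

```text
[ 597.88013404 -161.49294471  182.12000744]
[598, -160, 87] [317.06171463 245.18748193]
[631, -198, 57] [367.73847295 195.72371134]
[560, -160, 87] [314.47146885 292.22658974]
```

View pics/w1.png

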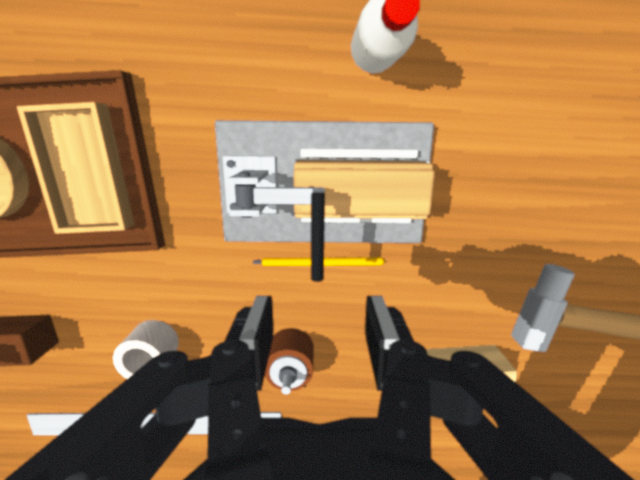

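The bar's free part runs (318,205) to (317,281). Its centre at (317,243) matches the prediction (317,245). Next: descend, grip the bar, swing it.

Request:
{"name": "apply_moves", "arguments": {
  "motion": "0 -0.005 0.57 0;0 -0.005 0.57 0;0 -0.005 0.57 0;0 -0.005 0.57 0;0 -0.005 0.57 0;0 -0.005 0.57 0",
  "fingers": 0.5
}}

```text
time_s: 2.8
tcp_pos: [600.5, -159.9, 70.8]
ee_rot: [179.9, -0.3, 3.1]
ft_force: [0.5, 0.1, 0.1]
width: 0.501
grasp_force: 0.0
```

Request:
{"name": "apply_moves", "arguments": {
  "motion": "0 0 0 0;0 0 0 0;0 0 0 0;0 0 0 0;0 0 0 0;0 0 0 0;0 0 0 0;0 0 0 0",
  "fingers": 0,
  "grip_force": 20
}}

```text
time_s: 3.6
tcp_pos: [599.3, -160.3, 68.8]
ee_rot: [179.8, -0.1, 3.1]
ft_force: [0.4, -5.8, 3.5]
width: 0.106
grasp_force: 21.8
```

Request:
{"name": "apply_moves", "arguments": {
  "motion": "0 -0.015 -0.035 0;0 -0.038 -0.068 0;0 -0.063 -0.096 0;0 -0.092 -0.122 0;0 -0.125 -0.144 0;0 -0.158 -0.162 0;0 -0.195 -0.175 0;0 -0.233 -0.183 0;0 -0.27 -0.186 0;0 -0.31 -0.184 0;0 -0.348 -0.177 0;0 -0.385 -0.165 0"
}}

```text
time_s: 4.8
tcp_pos: [595.3, -81.3, 101.0]
ee_rot: [180.0, -0.2, 3.1]
ft_force: [6.2, -3.4, -0.4]
width: 0.108
grasp_force: 21.6
```

Request:
{"name": "apply_moves", "arguments": {
  "motion": "0 -0.035 0.018 0;0 -0.067 0.038 0;0 -0.067 0.038 0;0 -0.067 0.038 0"
}}

```text
time_s: 5.2
tcp_pos: [594.2, -67.0, 92.4]
ee_rot: [-179.9, -0.1, 3.2]
ft_force: [7.5, 0.7, 1.5]
width: 0.106
grasp_force: 21.4
```

Request:
{"name": "apply_moves", "arguments": {
  "motion": "0 0 0 0;0 0 0 0;0 0 0 0;0 0 -0.2 0;0 0 -0.45 0;0 0 -0.45 0;0 0 -0.45 0",
  "fingers": 0.35
}}

```text
time_s: 5.9
tcp_pos: [594.1, -68.6, 184.4]
ee_rot: [180.0, -0.2, 3.1]
ft_force: [-1.0, 1.0, -1.8]
width: 0.354
grasp_force: 0.0
```

```bash
python3 - <<'E'
from h import *
c,P=wrist();im=c["image"][:,:,::-1].copy();cv2.imwrite("pics/w2.png",im)
s=viewer.camera("scene")["image"][:,:,::-1]
cv2.imwrite("pics/w2.png",np.hstack([cv2.resize(im,(400,300)),cv2.resize(s[220:400,160:400],(400,300))]))
E
```

```text
(no output)
```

View pics/w2.png

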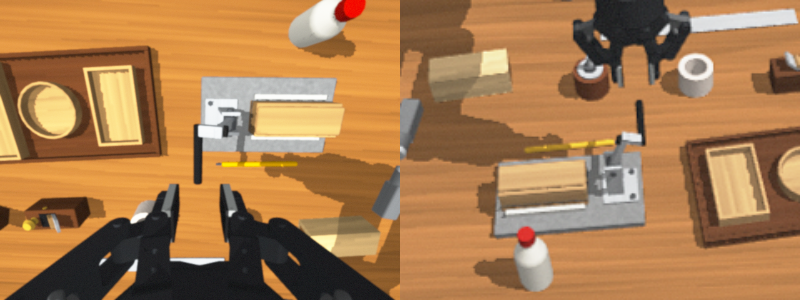

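Finger swung well over and left there; the block is free, around (298,118) in the left half. I'll measure the block centre.

```bash
python3 - <<'E'
from h import *
c,P=wrist();im=c["image"][:,:,::-1].copy();hsv=cv2.cvtColor(im,cv2.COLOR_BGR2HSV)
m=np.zeros(im.shape[:2],np.uint8);b=(slice(130,245),slice(385,560));m[b]=cv2.inRange(hsv[b],(16,60,100),(35,160,255))
cs,_=cv2.findContours(m,cv2.RETR_EXTERNAL,cv2.CHAIN_APPROX_NONE);k=max(cs,key=cv2.contourArea);r=cv2.minAreaRect(k)
w=np.array([on(c,*p,52,P) for p in cv2.boxPoints(r)]);print(r,w,w.mean(0),w[1]-w[0],w[2]-w[1])
t=w.mean(0);t[2]=150;print(togo(t), togo([636,-196,150]))
cv2.polylines(im,[cv2.boxPoints(r).astype(int)],True,(255,0,0));cv2.imwrite("pics/w3.png",cv2.resize(im[100:260,340:600],None,fx=2.5,fy=2.5))
E
```

```text
((479.1624450683594, 188.0665740966797), (153.1746826171875, 58.2994499206543), 1.0416266918182373) [[ 609.4 -134.6   52. ]
 [ 655.3 -129.4   52. ]
 [ 659.7 -247.6   52. ]
 [ 613.9 -259.4   52. ]] [ 634.575 -192.75    52.   ] [45.9  5.2  0. ] [   4.4 -118.2    0. ]
[0.179 0.634 0.152] [0.186 0.651 0.152]
```

View pics/w3.png

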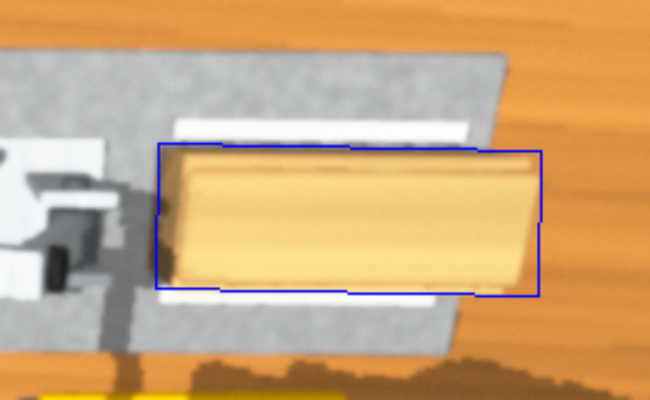

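Request:
{"name": "apply_moves", "arguments": {
  "motion": "0.18 0.65 0 -1;0.18 0.65 0 -1;0.18 0.65 0 -1;0.18 0.65 0 -1;0.18 0.65 0.3 -1;0.18 0.65 0.3 -1;0.18 0.65 0.3 -1;0.18 0.65 0.3 -1;0.18 0.65 0.3 -1;0.18 0.65 0.3 -1;0.18 0.65 0.3 -1;0.18 0.65 0.3 -1",
  "fingers": 0.8
}}

```text
time_s: 7.25
tcp_pos: [635.1, -195.8, 120.5]
ee_rot: [-179.8, -0.1, 93.2]
ft_force: [-0.9, 0.5, -0.5]
width: 0.797
grasp_force: 0.0
```

```bash
python3 -c "
from h import *
print(sensors.state()['ee_rot'],togo([635,-196,28]))"
```

```text
[-1.79816168e+02 -9.84272312e-02  9.31516849e+01] [-0.002  0.001  0.463]
```

Request:
{"name": "apply_moves", "arguments": {
  "motion": "0 0 0.25 0;0 0 0.4 0;0 0 0.48 0;0 0 0.48 0;0 0 0.48 0;0 0 0.48 0"
}}

```text
time_s: 7.85
tcp_pos: [638.0, -197.0, 29.1]
ee_rot: [179.8, 0.1, 93.1]
ft_force: [0.5, 0.1, -0.4]
width: 0.802
grasp_force: 0.0
```

Request:
{"name": "apply_moves", "arguments": {
  "motion": "0 0 0 0;0 0 0 0;0 0 0 0;0 0 0 0;0 0 0 0;0 0 0 0;0 0 0 0",
  "fingers": 0,
  "grip_force": 50
}}

```text
time_s: 8.55
tcp_pos: [636.4, -196.8, 28.7]
ee_rot: [180.0, 0.0, 93.1]
ft_force: [-4.2, -0.3, 7.7]
width: 0.517
grasp_force: 52.8
```

Request:
{"name": "apply_moves", "arguments": {
  "motion": "0 0 -0.1 0;0 0 -0.25 0;0 0 -0.5 0;0 0 -0.6 0;0 0 -0.6 0;0 0 -0.6 0"
}}

```text
time_s: 9.15
tcp_pos: [636.4, -196.3, 147.0]
ee_rot: [180.0, 0.0, 93.1]
ft_force: [-0.6, -0.3, -1.2]
width: 0.515
grasp_force: 51.9
```

```bash
python3 - <<'E'
from h import *
c,P=wrist();im=c["image"][:,:,::-1].copy()
s=viewer.camera("scene")["image"][:,:,::-1]
cv2.imwrite("pics/w4.png",np.hstack([cv2.resize(im,(400,300)),cv2.resize(s[180:360,160:400],(400,300))]))
print(sensors.state()["width"],togo([615,243,145]))
E
```

```text
0.519638450251715 [2.196e+00 2.000e-02 1.000e-03]
```

View pics/w4.png

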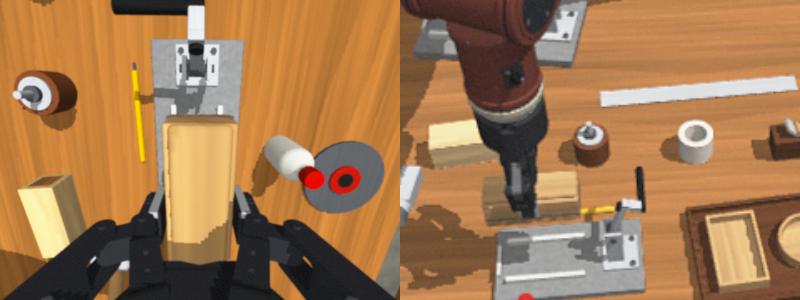

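Request:
{"name": "apply_moves", "arguments": {
  "motion": "0 0 -0.25 0;0.3 0 -0.25 0;1 0 -0.25 0;1 0 -0.25 0;1 0 -0.25 0;1 0 -0.25 0;1 0 -0.25 0"
}}

```text
time_s: 9.95
tcp_pos: [624.3, 4.8, 194.6]
ee_rot: [-179.8, -0.0, 93.3]
ft_force: [-1.0, -0.8, -1.6]
width: 0.518
grasp_force: 51.9
```

Request:
{"name": "apply_moves", "arguments": {
  "motion": "1 0.02 0 0.3;1 0.02 0 0.5;1 0.02 0 0.97;1 0.02 0 0.97;1 0.02 0 0.97;1 0.02 0 0.97;1 0.02 0 0.97;1 0.02 0 0.97;1 0.02 0 0.97;1 0.02 0 0.97;1 0.02 0 0.97;1 0.02 0 0.97"
}}

```text
time_s: 11.15
tcp_pos: [618.7, 201.3, 195.3]
ee_rot: [180.0, 0.1, 5.7]
ft_force: [-0.1, -0.0, -0.4]
width: 0.512
grasp_force: 51.8
```

```bash
python3 -c "
from h import *
print(sensors.state()['ee_rot'],togo([615,243,70]))"
```

```text
[1.79963708e+02 1.16693499e-01 5.68580864e+00] [ 0.004 -0.21   0.626]
```

Next: over the tray and down to just above the rim, then check with the wrist view.

Request:
{"name": "apply_moves", "arguments": {
  "motion": "0 -0.21 0 0;0 -0.21 0.3 0;0 -0.21 0.5 0;0 -0.21 0.62 0;0 -0.21 0.62 0;0 -0.21 0.62 0;0 -0.21 0.62 0"
}}

```text
time_s: 11.85
tcp_pos: [616.4, 245.0, 75.4]
ee_rot: [-180.0, -0.2, 5.8]
ft_force: [0.8, -0.1, -0.3]
width: 0.516
grasp_force: 51.9
```

```bash
python3 - <<'E'
from h import *
c,P=wrist();im=c["image"][:,:,::-1].copy()
s=viewer.camera("scene")["image"][:,:,::-1]
cv2.imwrite("pics/w5.png",np.hstack([cv2.resize(im,(400,300)),cv2.resize(s[200:380,300:540],(400,300))]))
print(sensors.state()["tcp_pos"],togo([615,243,28]))
E
```

```text
[616.25967491 245.32393184  75.63874669] [-0.009  0.011  0.238]
```

View pics/w5.png

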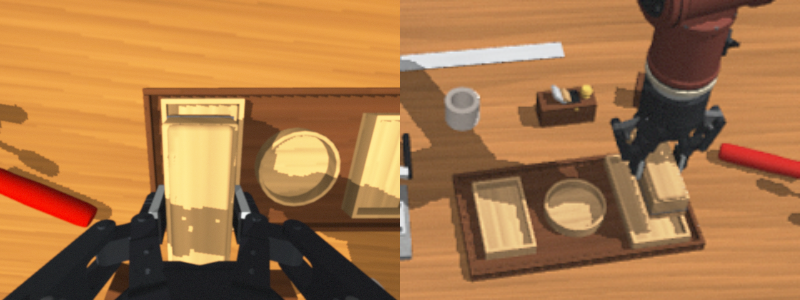

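Block lines up with the long tray. Lowering.

Request:
{"name": "apply_moves", "arguments": {
  "motion": "0 0.01 0.1 0;0 0.01 0.17 0;0 0.01 0.21 0;0 0.01 0.23 0;0 0.01 0.24 0;0 0.01 0.24 0;0 0.01 0.24 0"
}}

```text
time_s: 12.65
tcp_pos: [614.9, 243.4, 26.7]
ee_rot: [-180.0, -0.0, 5.8]
ft_force: [-4.0, -2.3, 8.0]
width: 0.514
grasp_force: 53.0
```

Bottomed softly (8 N). Release and rise.

Request:
{"name": "apply_moves", "arguments": {
  "motion": "0 0 0 0;0 0 0 0;0 0 0 0;0 0 -0.05 0;0 0 -0.2 0;0 0 -0.5 0;0 0 -0.7 0;0 0 -0.7 0;0 0 -0.7 0",
  "fingers": 0.7
}}

```text
time_s: 13.55
tcp_pos: [616.0, 243.5, 168.0]
ee_rot: [-180.0, -0.3, 5.8]
ft_force: [-0.3, 0.6, 0.2]
width: 0.701
grasp_force: 0.0
```

```bash
python3 - <<'E'
from h import *
print(sensors.state()['width'],togo([456,158,120]))
E
```

```text
0.7007982050046773 [-0.84   0.344  0.235]
```

Request:
{"name": "apply_moves", "arguments": {
  "motion": "-0.84 0.34 0 -0.97;-0.84 0.34 0 -0.97;-0.84 0.34 0 -0.97;-0.84 0.34 0 -0.97;-0.84 0.34 0 -0.97;-0.84 0.34 0 -0.97;-0.84 0.34 0 -0.97;-0.84 0.34 0 -0.97;-0.84 0.34 0 -0.97;-0.84 0.34 0 -0.97;-0.84 0.34 0 -0.97;-0.84 0.34 0 -0.97"
}}

```text
time_s: 14.75
tcp_pos: [453.3, 158.2, 163.6]
ee_rot: [-179.9, 0.0, 93.0]
ft_force: [-0.4, -0.8, 0.0]
width: 0.701
grasp_force: 0.0
```

```bash
python3 - <<'E'
from h import *
c,P=wrist();im=c["image"][:,:,::-1].copy();np.save("P2.npy",P)
t=viewer.camera("top")["image"][:,:,::-1]
cv2.imwrite("pics/w6.png",np.hstack([im[::1,100:500],cv2.resize(t[85:185,180:260],(400,480))]))
print(sensors.state()["tcp_pos"],sensors.state()["ee_rot"])
f=240/np.tan(np.radians(c["vertical_fov"]/2))
for p in([456,157,40],[452,197,40],[458,117,40]):
    q=np.linalg.inv(P)@[*p,1];print(p,q[:2]/q[2]*f+[c["cx"]-100,c["cy"]])
E
```

```text
[453.72294589 158.30860172 164.05410484] [-1.79927909e+02  7.08416222e-03  9.29646063e+01]
[456, 157, 40] [223.0657235 236.8251309]
[452, 197, 40] [220.77759701 187.28363443]
[458, 117, 40] [222.80141489 281.97897429]
```

View pics/w6.png

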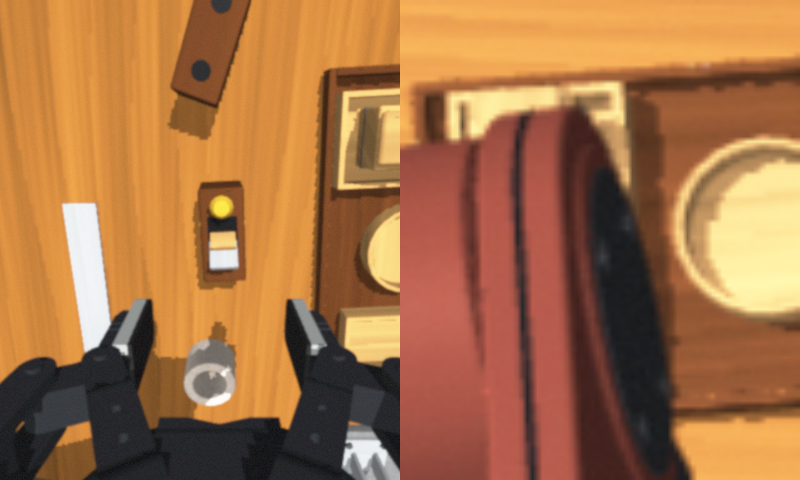

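Plane top centre is at (222,232), within 3 mm of the estimate, and the block sits in the long tray. Descending on the plane.

Request:
{"name": "apply_moves", "arguments": {
  "motion": "0.01 0.01 0.25 0;0.01 0.01 0.5 0;0.01 0.01 0.68 0;0.01 0.01 0.75 0;0.01 0.01 0.75 0;0.01 0.01 0.75 0;0.01 0.01 0.75 0"
}}

```text
time_s: 15.55
tcp_pos: [458.3, 160.9, 17.0]
ee_rot: [179.8, -0.0, 93.1]
ft_force: [0.1, -0.4, 0.5]
width: 0.699
grasp_force: 0.0
```

Request:
{"name": "apply_moves", "arguments": {
  "motion": "0 0 0 0;0 0 0 0;0 0 0 0;0 0 0 0;0 0 0 0;0 0 0 0;0 0 0 0",
  "fingers": 0,
  "grip_force": 60
}}

```text
time_s: 16.25
tcp_pos: [457.7, 160.8, 16.6]
ee_rot: [179.8, -0.0, 93.1]
ft_force: [-0.7, -0.2, 6.8]
width: 0.409
grasp_force: 60.8
```

Request:
{"name": "apply_moves", "arguments": {
  "motion": "0 0 -0.1 0;0 0 -0.25 0;0 0 -0.5 0;0 0 -0.7 0;0 0 -0.7 0;0 0 -0.7 0"
}}

```text
time_s: 16.85
tcp_pos: [456.7, 160.6, 155.9]
ee_rot: [179.8, -0.0, 93.1]
ft_force: [0.1, 1.0, -3.5]
width: 0.412
grasp_force: 60.6
```

```bash
python3 -c "
from h import *
print(sensors.state()['ee_rot'],togo([634,53,150]))"
```

```text
[ 1.79837608e+02 -1.95353026e-02  9.31318093e+01] [-0.586  0.856  0.032]
```

Request:
{"name": "apply_moves", "arguments": {
  "motion": "-0.59 0.86 0 0.97;-0.59 0.86 0 0.97;-0.59 0.86 0 0.97;-0.59 0.86 0 0.97;-0.59 0.86 0 0.97;-0.59 0.86 0 0.97;-0.59 0.86 0 0.97;-0.59 0.86 0 0.97;-0.59 0.86 0 0.97;-0.59 0.86 0.3 0.97;-0.59 0.86 0.38 0.97;-0.59 0.86 0.38 0.97"
}}

```text
time_s: 18.05
tcp_pos: [627.9, 52.3, 70.5]
ee_rot: [-179.9, 0.8, 5.8]
ft_force: [-1.4, 1.4, -3.1]
width: 0.41
grasp_force: 60.7
```

```bash
python3 - <<'E'
from h import *
c,P=wrist();im=c["image"][:,:,::-1].copy()
s=viewer.camera("scene")["image"][:,:,::-1]
cv2.imwrite("pics/w7.png",np.hstack([cv2.resize(im,(400,300)),cv2.resize(s[230:380,300:500],(400,300))]))
print(sensors.state()["tcp_pos"],sensors.state()["ee_rot"],togo([634,53,26.5]))
E
```

```text
[632.69098316  52.13300913  76.73819538] [-179.96422096    0.24003297    5.88701582] [ 0.008 -0.003  0.251]
```

View pics/w7.png

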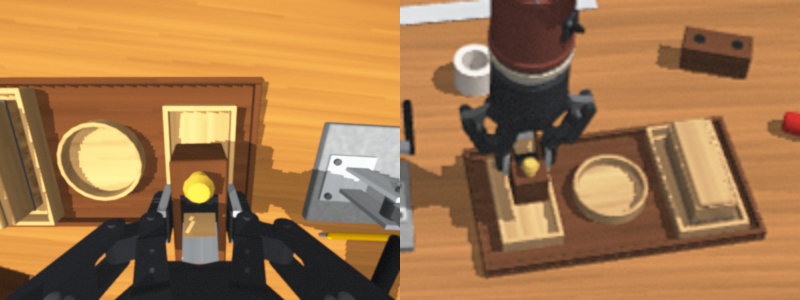

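Request:
{"name": "apply_moves", "arguments": {
  "motion": "0.01 0 0.1 0;0.01 0 0.18 0;0.01 0 0.22 0;0.01 0 0.24 0;0.01 0 0.25 0;0.01 0 0.25 0;0.01 0 0.25 0"
}}

```text
time_s: 18.85
tcp_pos: [636.8, 52.3, 29.5]
ee_rot: [180.0, -0.1, 5.8]
ft_force: [-0.3, 0.9, -2.9]
width: 0.409
grasp_force: 61.0
```

Request:
{"name": "apply_moves", "arguments": {
  "motion": "0 0 0 0;0 0 0 0;0 0 0 0;0 0 -0.05 0;0 0 -0.2 0;0 0 -0.5 0;0 0 -0.7 0;0 0 -0.7 0;0 0 -0.7 0",
  "fingers": 0.6
}}

```text
time_s: 19.75
tcp_pos: [637.9, 52.2, 172.2]
ee_rot: [180.0, -0.3, 5.8]
ft_force: [-0.0, -0.4, -1.0]
width: 0.603
grasp_force: 0.0
```

```bash
python3 -c "
from h import *
print(sensors.state()['ee_rot'],togo([452,-139,168]))"
```

```text
[179.9520316   -0.31724844   5.83370215] [-1.022  0.857  0.016]
```

Request:
{"name": "apply_moves", "arguments": {
  "motion": "-1 0.86 0 0;-1 0.86 0 0;-1 0.86 0 0;-1 0.86 0 0;-1 0.86 0 0;-1 0.86 0 0;-1 0.86 0 0;-1 0.86 0 0;-1 0.86 0 0;-1 0.86 0 0",
  "fingers": 0.85
}}

```text
time_s: 20.75
tcp_pos: [455.4, -138.1, 168.4]
ee_rot: [-180.0, 0.0, 5.9]
ft_force: [-0.1, 0.5, -1.0]
width: 0.852
grasp_force: 0.0
```

```bash
python3 - <<'E'
from h import *
c,P=wrist();im=c["image"][:,:,::-1].copy()
t=viewer.camera("top")["image"][:,:,::-1]
cv2.imwrite("pics/w8.png",np.hstack([cv2.resize(im,(400,300)),cv2.resize(t[80:185,180:330],(400,300))]))
f=240/np.tan(np.radians(c["vertical_fov"]/2))
q=np.linalg.inv(P)@[452,-139,40,1];print((q[:2]/q[2]*f+[c["cx"],c["cy"]])/1.6)
hsv=cv2.cvtColor(im,cv2.COLOR_BGR2HSV);m=cv2.inRange(hsv,(0,0,150),(180,40,255));m[:140]=0;m[340:]=0;m[:,:200]=0;m[:,420:]=0
cs,_=cv2.findContours(m,cv2.RETR_EXTERNAL,cv2.CHAIN_APPROX_NONE)
for k in cs:
    if cv2.contourArea(k)>40: (u,v),r=cv2.minEnclosingCircle(k);print(u/1.6,v/1.6,r,on(c,u,v,42,P))
print(sensors.state()["tcp_pos"])
E
```

```text
[199.93967845 147.81638599]
167.5 201.875 33.615570068359375 [ 367.3 -101.2   42. ]
128.87019157409668 195.3125 7.6548171043396 [372.2 -46.2  42. ]
199.375 149.9305534362793 22.10115623474121 [ 449.6 -138.5   42. ]
[ 455.24785654 -138.35037916  168.51704117]
```

View pics/w8.png

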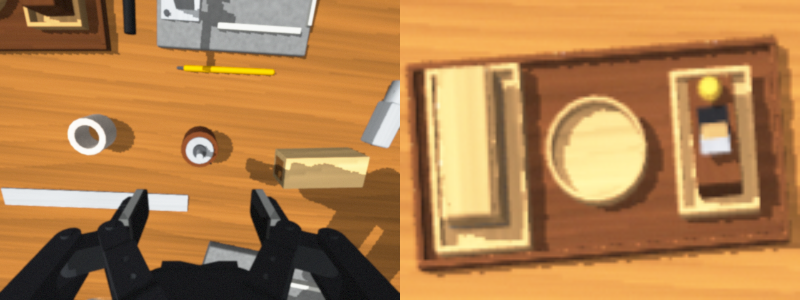

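Drum washer is at (199,150), i.e. (450,-138.5). Block and plane are both seated. Picking the drum.

Request:
{"name": "apply_moves", "arguments": {
  "motion": "-0.03 0 0.2 0;-0.03 0 0.45 0;-0.03 0 0.65 0;-0.03 0 0.76 0;-0.03 0 0.77 0;-0.03 0 0.77 0;-0.03 0 0.77 0;-0.03 0 0.77 0"
}}

```text
time_s: 21.65
tcp_pos: [450.4, -140.5, 16.6]
ee_rot: [179.9, -0.2, 5.8]
ft_force: [0.4, -0.6, 1.0]
width: 0.85
grasp_force: 0.0
```

Request:
{"name": "apply_moves", "arguments": {
  "motion": "0 0 0 0;0 0 0 0;0 0 0 0;0 0 0 0;0 0 0 0;0 0 0 0;0 0 0 0",
  "fingers": 0,
  "grip_force": 50
}}

```text
time_s: 22.35
tcp_pos: [449.8, -140.2, 16.1]
ee_rot: [179.9, -0.1, 5.8]
ft_force: [-1.1, 0.1, 5.3]
width: 0.569
grasp_force: 50.9
```

Request:
{"name": "apply_moves", "arguments": {
  "motion": "0 0 -0.1 0;0 0 -0.25 0;0 0 -0.5 0;0 0 -0.8 0;0 0 -0.9 0;0 0 -0.9 0;0 0 -0.9 0"
}}

```text
time_s: 23.05
tcp_pos: [449.0, -139.8, 195.2]
ee_rot: [180.0, -0.1, 5.8]
ft_force: [-0.1, 0.1, -2.0]
width: 0.567
grasp_force: 52.0
```

```bash
python3 -c "
from h import *
print(sensors.state()['ee_rot'],togo([625,148,195]))"
```

```text
[ 1.79951197e+02 -7.81161079e-02  5.82880004e+00] [ 1.022e+00 -1.342e+00  1.000e-03]
```

Request:
{"name": "apply_moves", "arguments": {
  "motion": "0.5 -0.67 0 0;0.5 -0.67 0 0;0.5 -0.67 0 0;0.5 -0.67 0 0;0.5 -0.67 0 0;0.5 -0.67 0 0"
}}

```text
time_s: 23.65
tcp_pos: [533.1, 3.8, 192.4]
ee_rot: [-180.0, 0.2, 5.9]
ft_force: [0.1, -0.4, -0.5]
width: 0.565
grasp_force: 52.2
```

Request:
{"name": "apply_moves", "arguments": {
  "motion": "0.52 -0.67 0 0;0.52 -0.67 0 0;0.52 -0.67 0 0;0.52 -0.67 0 0;0.52 -0.67 0.3 0;0.52 -0.67 0.55 0;0.52 -0.67 0.6 0;0.52 -0.67 0.6 0;0.52 -0.67 0.6 0"
}}

```text
time_s: 24.55
tcp_pos: [624.3, 146.2, 74.6]
ee_rot: [180.0, 0.1, 5.7]
ft_force: [0.2, -0.4, -0.1]
width: 0.565
grasp_force: 52.4
```

```bash
python3 -c "
from h import *
s=sensors.state();print(s['ee_rot'],s['tcp_pos'],togo([625,148,26]))"
```

```text
[1.79988348e+02 5.54933531e-02 5.73990927e+00] [624.3371969  146.1837184   74.64725173] [ 0.004 -0.009  0.243]
```

Request:
{"name": "apply_moves", "arguments": {
  "motion": "0 -0.01 0.1 0;0 -0.01 0.17 0;0 -0.01 0.21 0;0 -0.01 0.23 0;0 -0.01 0.245 0;0 -0.01 0.245 0;0 -0.01 0.245 0"
}}

```text
time_s: 25.25
tcp_pos: [624.8, 149.6, 26.4]
ee_rot: [-180.0, -0.1, 5.8]
ft_force: [0.9, 0.2, -0.6]
width: 0.567
grasp_force: 52.7
```

Request:
{"name": "apply_moves", "arguments": {
  "motion": "0 0 0 0;0 0 0 0;0 0 0 0;0 0 -0.05 0;0 0 -0.2 0;0 0 -0.5 0;0 0 -0.9 0;0 0 -0.9 0;0 0 -0.9 0",
  "fingers": 0.75
}}

```text
time_s: 26.15
tcp_pos: [628.7, 150.1, 215.6]
ee_rot: [-180.0, -0.8, 5.8]
ft_force: [0.5, 0.6, 0.4]
width: 0.75
grasp_force: 0.0
```

Request:
{"name": "apply_moves", "arguments": {
  "motion": "-0.5 1 0 0;-0.5 1 0 0;-0.5 1 0 0;-0.5 1 0 0;-0.5 1 0 0;-0.5 1 0 0;-0.5 1 0 0"
}}

```text
time_s: 26.85
tcp_pos: [545.1, -59.8, 205.9]
ee_rot: [-180.0, -0.0, 5.7]
ft_force: [0.9, 0.5, 0.2]
width: 0.754
grasp_force: 0.0
```

```bash
python3 - <<'E'
from h import *
t=viewer.camera("top");i=t["image"][:,:,::-1];s=viewer.camera("scene")["image"][:,:,::-1]
cv2.imwrite("pics/w9.png",np.hstack([cv2.resize(i[80:185,180:330],(400,300)),cv2.resize(s[230:380,300:500],(400,300))]))
f=240/np.tan(np.radians(t["vertical_fov"]/2));W=np.linalg.inv(t["pose"])
for n,p in dict(block=(615,244,55),plane=(634,53,50),drum=(624.5,148,52)).items():
    q=W@[*p,1];u,v=q[:2]/q[2]*f+[t["cx"],t["cy"]];print(n,"centred would be at crop",(u-180)*2.667,(v-80)*2.857)
E
```

```text
block centred would be at crop 62.58292384376673 142.05224666662943
plane centred would be at crop 311.20645341390684 126.26470335146108
drum centred would be at crop 188.1756749861246 134.35267281796447
```

View pics/w9.png

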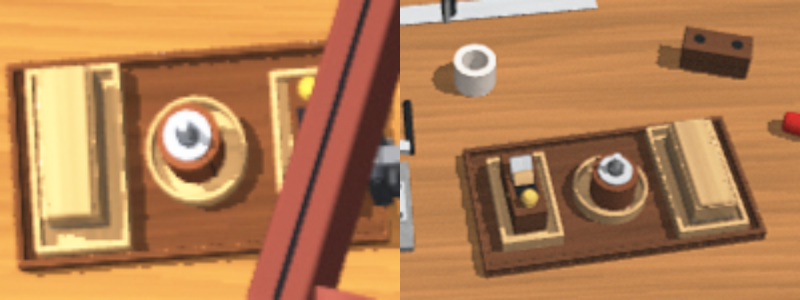

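All three sit centred and upright on their floors: the drum washer is at (187,134) and the block top at (66,142), as predicted. The plane was seen seated in the earlier view. Nothing was touched besides the tools and the finger.

```bash
python3 -c "
from cell import ticket
print(ticket.finish_job())"
```

```text
the job is handed in; nothing more can be done
None
```

I swung the finger up and over, packed the block, plane and drum into the long, short and round trays, left the look-alikes alone, and handed the job in at about 27 s; the hand-in gave no verdict.

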